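# Slide the sample carriage to the measuring stop

### The job

Bring the sample into the measuring position: with the fingertips, press down the orange plate in the middle of the black carriage to free its brake, keep it pressed while you push the carriage along the rail until it rests against the stop with the green band, then let the plate spring back up and move clear. Grasp and lift nothing, never force the carriage along with its brake on, do not touch the glass cuvette on its bracket, and leave the other things on the bench where they are.

Things in the scene. Friction and masses are not known exactly. Their poses are not given: they have to be found in the camera images.
- rail: aluminium rail, 440 mm long, 70 mm wide, 30 mm tall, fixed to the bench; origin under its centre; its own y axis runs along the rail, its x axis across it, z up. Its y axis lies within 0.3 rad of the world's y axis
- carriage (a joint): position of the carriage along the rail's +y, m; 0 in the middle of the rail. The free carriage needs less than 2 N to move at 0.1 m/s
- carriage_mid (a point): centre of the black carriage, 43 mm above the bench. The carriage is 100 mm long along the rail and 76 mm wide; two raised shoulders, each 22 mm long along the rail, stand at its ends with their tops 73 mm above the bench
- release (a joint): travel of the orange plate, m: 0 up (brake on, the state it starts in), 0.008 fully down. A spring pushes it up with about 9 N at 0 and 12 N fully down; the brake is free as soon as the plate is down by 1 mm or more. With the plate up the brake holds the carriage against about 12 N
- release_top (a point): centre of the top of the orange plate, 63 mm above the bench when up; it rides on the carriage and goes straight down. The plate is 52 mm along the rail and 60 mm across it, lies in the 56 mm gap between the shoulders, 10 mm below their tops, and is open across the rail. A tip pressing on it can drag the carriage along by friction, or push against the shoulder's inner face
- cuvette: glass cuvette with white cap, 12.5 mm square, fixed on a bracket of the carriage 77 mm from its middle on the rail's +x side, its top 87 mm above the bench; origin under its centre. Not to be touched
- stop_green: the stop to reach: grey block with a green band round its top, clamped on the rail, 20 mm along the rail, 82 mm across, 52 mm tall; origin under its centre, on the rail's axis. It may be at either end; its near face blocks the carriage's end face, so the carriage rests against it when their centres are 60 mm apart
- stop_plain: the same block, grey all over, at the other end of the rail; not the one to reach
- vial_amber: amber glass vial, 28 mm wide, 52 mm tall; loose bystander, origin under its centre
- vial_clear: clear vial with blue cap, 28 mm wide, 52 mm tall; loose bystander, origin under its centre
- lens_cap: black lens cap, 48 mm wide, 14 mm tall; loose bystander, origin under its centre
- cuvette_box: small open blue box, 50 x 70 x 30 mm tall; loose bystander, origin under its centre
- beaker: glass beaker, 60 mm wide, 75 mm tall; loose bystander, origin under its centre
- wrench: steel wrench lying flat, 130 mm long; loose bystander, origin under its centre
- lens_post: steel post on a round foot, 44 mm wide, 70 mm tall; loose bystander, origin under its centre
Mind the look-alikes: they are no part of the job. Leave any brown or yellow look-alike of the stop_green alone.

How it is judged:
On the way, in this order (a step that is already met when the one before it is completed fails the run):
1. the orange plate is pressed down (value of joint release above 0.002 m), for 0.1 s.
2. the carriage has been pushed against the green-banded stop, plate still pressed (horizontal distance between carriage_mid and stop_green below 0.063 m and value of joint release above 0.001 m), for 0.1 s.
At the end, for the whole second after the job is handed in: The carriage rests against the green-banded stop (gap under 3 mm), still, with the orange plate back up (within 1 mm) so that its brake holds (horizontal distance between carriage_mid and stop_green below 0.063 m and value of joint release below 0.001 m and velocity of joint carriage between -0.005 and 0.005 m/s); the robot touches nothing.
It fails at once if the carriage is forced along with its brake on (value of joint release below 0.0001 m and distance of carriage_mid from where it was at the start of the episode above 0.006 m and horizontal distance between carriage_mid and stop_green above 0.066 m and (velocity of joint carriage above 0.03 m/s or velocity of joint carriage below -0.03 m/s)).
It fails at once if the robot touches the glass cuvette (contact force between any of the fingers, the arm and cuvette above 0.5 N).
It fails at once if a bystander is lifted, shifted by more than 20 mm or knocked over (distance of any of vial_amber, vial_clear, lens_cap, cuvette_box, beaker, wrench, lens_post from where it was at the start of the episode above 0.02 m or angle between any of vial_amber, vial_clear, lens_cap, cuvette_box, beaker, wrench, lens_post's own z axis and vertical above 0.5 rad).
It also fails if it takes over 38 s, if anything falls off the work surface, if the arm or the gripper's body presses on something with over 40 N, if the wrist force passes 120 N, or if a joint passes its speed limit or range.

### The arm

A 7-joint arm with a two-finger parallel gripper is mounted at the origin on the work surface. World frame = base frame: x ahead of the robot, y to its left, z up, the work surface at z = 0. Lengths are in m, angles in rad, forces in N, time in s.
With the tool pointing down it reaches from about 0.4 to 0.85 m from the base axis. Payload 10.4 kg.
Tool frame: the origin (TCP) lies at the very end of the fingers, on their centre line; the grasp point (between the pads) lies 19 mm behind it; z points along the fingers, y is the direction in which the jaws open and shut (so a half turn about z gives the same grasp; the last joint's range is limited). The gripper opens to 87 mm and grips with 3 to 60 N. Pads are 19 mm wide; open, the fingers measure 117 mm over their backs; the gripper's body (75 mm by 190 mm) begins 51 mm behind the grasp point.
Start: joints at [-1.293, 0.332, -0.065, 1.46, 0.022, 1.35, -0.088], TCP at [0.185, 0.597, 0.223] pointing down, gripper open.
Joint ranges: [-2.6, 2.6], [-0.5, 2.12], [-1.47, 1.34], [0.16, 2.42], [-1.27, 4.41], [0.06, 2.06], [-2.6, 2.6]. Speed limits (rad/s): [2.22, 2.22, 2.79, 2.79, 3.14, 3.14, 3.14].

### API

Orientations are given as a unit quaternion [x, y, z, w].
In Python, from bench import r, eyes, job gives the robot as it stands. The module is installed in compiled form; this text tells all that it offers.
- The arm moves only by the tool play_rows, never from a script. Its argument "motion" is a list of rows, each a list of 7 numbers: the shift along the tool's x, y, z as a fraction of full scale, then the turn, a rotation vector about the tool's x, y, z as a fraction of full scale, then the opening in per cent of the stroke, from 0 (shut) to 100 (fully open). A call has 1 to 5 rows; each row is the pose to reach, as a shift and turn from the pose commanded when the call began, along the tool's axes at that moment; what a row does not reach only later rows make up. Full scale, the value 1, is 0.2 m for a shift and 90 degrees for a turn. A row lasts 1/8 s, in which the tool goes at most 62.5 mm and 10.7 degrees, less where a joint would pass 70% of its speed; a pose out of reach is approached as far as the arm can. A call with a number of a shift or a turn outside -1 to 1 is refused whole. A call with a gripper value outside its range is refused whole. The fingers move at their own pace and stop on an object; "squeeze" is the grip in N (left out, the last holds). Time passes only in rows, so rows that repeat a pose let the fingers close. It gives the time, the measured TCP pose, the force and the opening at its end, in the units of the state.
- r.read_state(): the state, without advancing time (a new reading comes with each control period).
- eyes.camera(name): name is "side" or "top" or "wrist"; returns a dict with "image" (420x560x3 uint8, red, green, blue), "mtx" (3x3 intrinsics, pixels), "R" (3x3) and "t" (3): a world point X has camera coordinates R X + t. Camera axes: x right, y down, z forward; pixel columns grow to the right and rows downward; lengths in m; the calibration is good to about 2 mm. A picture is of the moment at which its call begins. There is no depth.
- job.close_job(): hands the job in, once; it reports no verdict.
Trained networks look in a picture, given as the dict that the camera call returned (one of the last four; its "shot" number tells which), for a name from the list of things; names that differ only in an ending like _2 or _b are one class to them, and where a whole thing is asked for, a point or a joint stands for the part that bears it (a point fixed in the world has none). Each returns a list of dicts, best first, with "p" (0 to 1); they miss things now and then, are a little off and sometimes report something else, mostly with a low value. They report only what shows in the picture. A call takes as long as a camera call. They do not tell look-alikes from the thing itself.
- eyes.regions_of(picture, label): "region" (420x560 bool, what is visible of it) and "xy" ([column, row] in pixels, amid what is visible of it).
- eyes.landmark_of(picture, label): "xy" ([column, row] in pixels: a listed point, or the origin of a listed thing).
The state is a dict: "time": time; "joint_positions": joint angles; "joint_vel": joint speeds; "joint_torque": joint torques, N m; "ee_pos": TCP position; "eef_rot": TCP orientation; "ft_force": force on the tool from outside, world axes, zero at the start; "torque": the same for the moment, N m; "width": finger opening in m.
Only numpy, scipy, OpenCV 4.12 (cv2) and the standard library are available. Lean on these libraries where they do the work, as an engineer would, in place of code of your own. Each camera call takes 0.05 s, during which the arm holds its last target. There are 200 camera calls.

## Working session

There is one attempt and no reset: what is moved stays moved. The work goes in short steps, Python scripts to look and compute and a tool call to move; the robot and the scene stay as the last step left them, time stands still between calls to the robot, and variables do not carry over. Pictures are saved under pics/ and viewed, about 8 in all and at most 12, crops included, and the job is handed in when it is done.

Besides the shell and the picture viewer there is one more tool, called as name(argument=value, ...) on one line, values as JSON. play_rows: Moves the arm, as the interface text tells. Shift numbers are shares of 0.2 m and turn numbers shares of 90 degrees, none past 1 either way. Its arguments: {"type":"object","properties":{"motion":{"type":"array","items":{"type":"array","items":{"type":"number"}}},"squeeze":{"type":"number"}},"required":["motion"]}

```bash
mkdir -p pics; cat > h.py <<'E'
import numpy as np,cv2
from bench import r,eyes,job
def tri(obs):
    A=[]
    for c,p in obs:
        P=c["mtx"]@np.c_[c["R"],c["t"]]
        A+= [p[0]*P[2]-P[0],p[1]*P[2]-P[1]]
    X=np.linalg.svd(np.array(A))[2][-1];return X[:3]/X[3]
def proj(c,X):
    q=c["mtx"]@(c["R"]@np.array(X)+c["t"]);return q[:2]/q[2]
def atz(c,p,z):
    d=c["R"].T@np.linalg.inv(c["mtx"])@np.array([p[0],p[1],1.]);o=-c["R"].T@c["t"]
    return o+d*(z-o[2])/d[2]
E
python3 - <<'E'
from h import *
np.set_printoptions(precision=4,suppress=True)
s=r.read_state();print(s)
cs={n:eyes.camera(n) for n in("side","top")}
for n,c in cs.items(): cv2.imwrite(f"pics/{n}.png",c["image"][:,:,::-1])
for l in["carriage_mid","release_top","stop_green","stop_plain","cuvette","rail","vial_amber","vial_clear","lens_cap","cuvette_box","beaker","wrench","lens_post"]:
    f={n:eyes.landmark_of(c,l) for n,c in cs.items()}
    print(l,{n:[(np.round(d["xy"],1).tolist(),round(d["p"],2)) for d in v[:3]] for n,v in f.items()})
    if all(f.values()): print("   ",tri([(cs[n],f[n][0]["xy"]) for n in cs]))
E
```

```text
{'time': 0.0, 'joint_positions': array([-1.2926,  0.3328, -0.0647,  1.4609,  0.0216,  1.3499, -0.0885]), 'joint_vel': array([ 0.0007, -0.0007, -0.    ,  0.0007, -0.0012, -0.0003, -0.0001]), 'joint_torque': array([ -0.0011, -62.3252,   0.024 , -38.9909,  -0.0614,   0.0396,
         0.0001]), 'ee_pos': array([0.1851, 0.5966, 0.2218]), 'eef_rot': array([ 0.1498,  0.9887, -0.0007, -0.0001]), 'ft_force': array([-0.8871, -0.4818,  0.183 ]), 'torque': array([0.0268, 0.0072, 0.0348]), 'width': 0.08701011898304244}
carriage_mid {'side': [([236.2, 220.0], 0.62)], 'top': [([197.9, 171.2], 0.64)]}
    [ 0.6199  0.2413 -0.1627]
release_top {'side': [([238.5, 212.6], 0.62), ([290.2, 287.0], 0.18)], 'top': [([267.5, 241.2], 0.61)]}
    [0.4978 0.027  0.0553]
stop_green {'side': [([347.4, 328.6], 0.64), ([290.1, 286.6], 0.62), ([267.0, 365.3], 0.56)], 'top': [([362.0, 227.9], 0.9), ([427.6, 280.7], 0.89), ([418.1, 204.5], 0.73)]}
    [ 0.5778 -0.2316 -0.1045]
stop_plain {'side': [], 'top': [([194.1, 257.2], 0.55)]}
cuvette {'side': [([270.1, 208.7], 0.7)], 'top': [([265.4, 205.9], 0.53)]}
    [0.574
[... 207 characters left out ...]
285.2], 0.51)]}
    [ 0.4863  0.0463 -0.3077]
vial_clear {'side': [([191.7, 244.4], 0.57)], 'top': [([268.5, 293.6], 0.47)]}
    [0.3833 0.0304 0.005 ]
lens_cap {'side': [([209.3, 266.7], 0.92)], 'top': [([306.2, 292.4], 0.7), ([271.4, 240.3], 0.18)]}
    [ 0.3898 -0.0543  0.0099]
cuvette_box {'side': [([169.5, 216.3], 0.8)], 'top': []}
beaker {'side': [([359.6, 255.0], 0.78), ([290.4, 290.3], 0.5)], 'top': [([348.4, 146.7], 0.66)]}
    [ 0.7029 -0.1574 -0.0056]
wrench {'side': [([304.1, 213.0], 0.71)], 'top': [([270.1, 170.7], 0.64)]}
    [ 0.6579  0.019  -0.0002]
lens_post {'side': [([276.8, 178.3], 0.73), ([193.6, 247.9], 0.17)], 'top': [([202.5, 169.4], 0.73)]}
    [0.6627 0.1723 0.0039]
```

View pics/top.png

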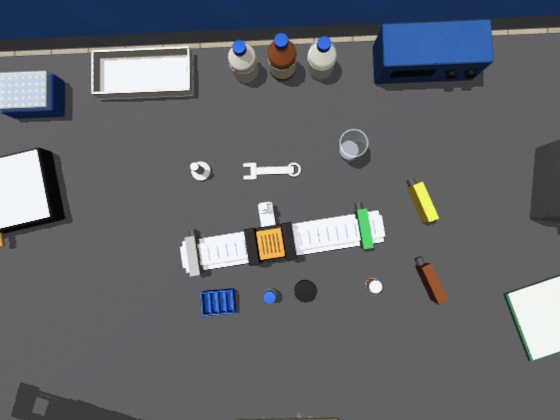

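View pics/side.png

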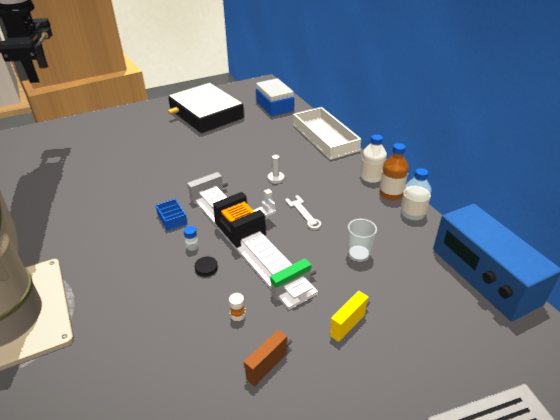

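The top view shows the carriage with its orange plate at (270,243). The green-banded stop is to its right at (366,228), towards world −y, and the plain stop is at (192,255). The cuvette is at (266,213) on the +x side, and the yellow and brown blocks are look-alikes. Next I'll measure the colour centroids.

```bash
python3 - <<'E'
from h import *
np.set_printoptions(precision=4,suppress=True)
cs={n:eyes.camera(n) for n in("side","top")}
def cen(c,lo,hi,box):
    m=cv2.inRange(cv2.cvtColor(c["image"],cv2.COLOR_RGB2HSV),lo,hi);k=np.zeros_like(m);k[box[1]:box[3],box[0]:box[2]]=1
    m=cv2.morphologyEx(m*k,cv2.MORPH_CLOSE,np.ones((7,7)))
    q=np.argwhere(m)[:,::-1].astype(np.float32);rc=cv2.minAreaRect(q);return np.array(rc[0]),rc[1:],cv2.boxPoints(rc),len(q)
O=((8,150,120),(22,255,255));G=((50,150,60),(75,255,255))
o={"top":cen(cs["top"],*O,(245,215,300,275)),"side":cen(cs["side"],*O,(205,185,270,250))}
g={"top":cen(cs["top"],*G,(340,190,390,260)),"side":cen(cs["side"],*G,(255,250,330,300))}
print(o,g)
P=tri([(cs[n],o[n][0]) for n in cs]);S=tri([(cs[n],g[n][0]) for n in cs])
print("plate tri",P,"green tri",S)
P2=atz(cs["top"],o["top"][0],.063);S2=atz(cs["top"],g["top"][0],.052)
print("at z",P2,S2,"side",atz(cs["side"],o["side"][0],.063))
print("plate corners",[atz(cs["top"],p,.063) for p in o["top"][2]])
print("green corners",[atz(cs["top"],p,.052) for p in g["top"][2]])
pl=atz(cs["top"],(192.5,256),.052);print("plain",pl)
d=(P2-S2)[:2];print("dist",np.linalg.norm(d),"dir deg",np.degrees(np.arctan2(d[1],d[0])), "plain-green deg",np.degrees(np.arctan2(*(pl-S2)[1::-1])))
for l in["release_top","carriage_mid"]:
    d=eyes.regions_of(cs["top"],l);print(l,[(x["xy"],x["p"],x["region"].sum(),cv2.minAreaRect(np.argwhere(x["region"])[:,::-1].astype(np.float32))) for x in d[:2]])
E
```

```text
{'top': (array([269.9851, 243.2392]), ((29.37295150756836, 25.577865600585938), 81.02737426757812), array([[255.0621, 230.7271],
       [280.3271, 226.7379],
       [284.9081, 255.7514],
       [259.6432, 259.7406]], dtype=float32), 749), 'side': (array([236.6598, 211.1834]), ((14.53846263885498, 29.53846549987793), 67.38013458251953), array([[220.2308, 210.1538],
       [247.497 , 198.7929],
       [253.0887, 212.213 ],
       [225.8225, 223.5739]], dtype=float32), 387)} {'top': (array([362.3513, 228.1081]), ((37.48296356201172, 6.247160911560059), 80.53767395019531), array([[356.1891, 210.1352],
       [362.3513, 209.1081],
       [368.5135, 246.0811],
       [362.3513, 247.1081]], dtype=float32), 59), 'side': (array([290.4, 272.3]), ((12.521981239318848, 42.48529052734375), 63.43495178222656), array([[268.6   , 276.2   ],
       [306.6   , 257.2   ],
       [312.2   , 268.4001],
       [274.2   , 287.4001]], dtype=float32), 518)}
plate tri [0.4927 0.0217 0.0651] green tri [ 0.5212 -0.1742  0.0426]
at z [0.495  0.0209 0.063 ] [ 0.5208 -0.1724  0.052 ] side [0.4918 0.0249 0.063 ]
pl
[... 176 characters left out ...]
5588, -0.1612,  0.052 ]), array([ 0.5605, -0.1741,  0.052 ]), array([ 0.4831, -0.1836,  0.052 ]), array([ 0.4813, -0.1708,  0.052 ])]
plain [0.4725 0.1856 0.052 ]
dist 0.19506065615750004 dir deg 97.60897084044085 plain-green deg 97.68152355175394
release_top [([268.9, 240.5], 0.86, np.int64(741), ((270.3243408203125, 243.44598388671875), (29.263019561767578, 25.810640335083008), 80.53767395019531)), ([364.6, 225.4], 0.74, np.int64(579), ((363.38153076171875, 225.51795959472656), (46.43966293334961, 14.80077075958252), 81.38435363769531))]
carriage_mid [([272.2, 239.5], 0.58, np.int64(2177), ((268.8824462890625, 232.25543212890625), (62.0211181640625, 49.59610366821289), 81.02737426757812))]
```

play_rows(motion=[[-0.2,-0.2,0,0,0,0,0],[-0.4,-0.4,0,0,0,0,0],[-0.6,-0.6,0,0,0,0,0],[-0.8,-0.8,0,0,0,0,0],[-0.98,-0.98,0,0,0,0,0]])

```text
time: 2.22
ee_pos: [0.3152, 0.3498, 0.2228]
eef_rot: [0.15, 0.989, 0.0, 0.0]
ft_force: [0.8, 0.9, 0.6]
width: 0.0449
```

play_rows(motion=[[-0.2,-0.2,0,0,0,0,0],[-0.4,-0.4,0,0,0,0,0],[-0.6,-0.6,0,0,0,0,0],[-0.8,-0.8,0,0,0,0,0],[-0.9,-0.9,0,0,0,0,0]])

```text
time: 2.85
ee_pos: [0.4339, 0.1235, 0.2229]
eef_rot: [0.152, 0.988, 0.0, 0.0]
ft_force: [0.2, 0.2, 0.1]
width: 0.0015
```

play_rows(motion=[[-0.15,-0.13,0.0,0,0,-0.1,0],[-0.3,-0.27,0.1,0,0,-0.2,0],[-0.45,-0.405,0.2,0,0,-0.276,0],[-0.45,-0.405,0.4,0,0,-0.276,0],[-0.45,-0.405,0.45,0,0,-0.276,0]])

```text
time: 3.48
ee_pos: [0.4935, 0.0221, 0.1307]
eef_rot: [-0.066, 0.998, -0.0, -0.002]
ft_force: [-1.0, 0.5, 0.3]
width: 0.0009
```

```bash
python3 - <<'E'
from h import *
from scipy.spatial.transform import Rotation as R
np.set_printoptions(precision=4,suppress=True)
s=r.read_state();print(s["ee_pos"],s["ft_force"],s["width"]);M=R.from_quat(s["eef_rot"]).as_matrix();print(M)
c=eyes.camera("wrist");im=c["image"].copy()
s3=eyes.camera("side")
for X in([.4945,.021,.063],s["ee_pos"]):
    for cc,i in((c,im),(s3,s3["image"])):
        p=proj(cc,X);print(p);cv2.circle(i,tuple(int(v) for v in p),2,(255,0,255),-1)
b=cv2.resize(s3["image"][150:330,140:360],(488,400))
cv2.imwrite("pics/w1.png",np.hstack([cv2.resize(im,None,fx=.55,fy=.55),cv2.resize(b,(282,231))])[:,:,::-1])
E
```

```text
[0.4935 0.0221 0.1307] [-1.0175  0.4596  0.3107] 0.0009001638416070347
[[-0.9913 -0.1316 -0.0033]
 [-0.1316  0.9913 -0.0009]
 [ 0.0034 -0.0005 -1.    ]]
[279.1874 220.5404]
[238.4664 211.8294]
[280.8788 260.194 ]
[235.7709 186.7553]
```

View pics/w1.png

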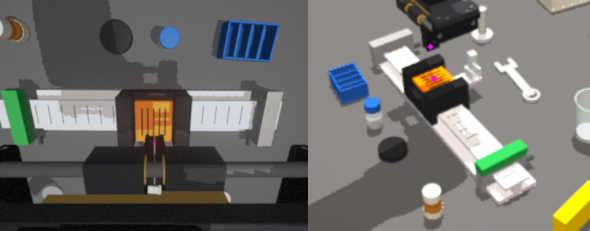

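Wrist view: the plate is centred under the shut fingers at about (153,121), the tool is square to the rail, and the green stop is on the left (−y). I'll press down now.

play_rows(motion=[[0,0,0.15,0,0,0,0],[0,0,0.28,0,0,0,0],[0,0,0.33,0,0,0,0],[0,0,0.36,0,0,0,0],[0,0,0.37,0,0,0,0]])

```text
time: 4.2
ee_pos: [0.4956, 0.0229, 0.06]
eef_rot: [-0.066, 0.998, 0.0, 0.001]
ft_force: [-4.8, 0.4, 10.4]
width: 0.0006
```

play_rows(motion=[[0,0,0,0,0,0,0],[0,0,0,0,0,0,0]])

```text
time: 4.45
ee_pos: [0.4956, 0.0229, 0.0604]
eef_rot: [-0.066, 0.998, 0.001, 0.001]
ft_force: [-5.2, 0.3, 10.7]
width: 0.0004
```

Contact is at 10.7 N with the tip at 60.4 mm. I'll go about 3.5 mm deeper for margin.

play_rows(motion=[[0,0,0.01,0,0,0,0],[0,0,0.018,0,0,0,0],[0,0,0.018,0,0,0,0],[0,0,0.018,0,0,0,0]])

```text
time: 4.95
ee_pos: [0.4956, 0.0228, 0.0568]
eef_rot: [-0.066, 0.998, 0.001, 0.001]
ft_force: [-4.4, 0.5, 11.7]
width: 0.0001
```

play_rows(motion=[[0,-0.03,0,0,0,0,0],[0,-0.08,0,0,0,0,0],[0,-0.13,0,0,0,0,0],[0,-0.18,0,0,0,0,0],[0,-0.23,0,0,0,0,0]])

```text
time: 5.58
ee_pos: [0.5015, -0.0231, 0.0568]
eef_rot: [-0.066, 0.998, 0.001, 0.0]
ft_force: [-5.9, 0.2, 10.4]
width: 0.0008
```

```bash
python3 - <<'E'
from h import *
s=r.read_state();c=eyes.camera("side");t=eyes.camera("top")
print(s["ee_pos"],s["ft_force"])
cv2.imwrite("pics/p2.png",np.hstack([cv2.resize(c["image"][150:330,170:350],(400,400)),cv2.resize(t["image"][170:300,200:400],(400,400))])[:,:,::-1])
E
```

```text
[ 0.50151207 -0.02312829  0.05677841] [-5.9302446   0.20092652 10.3821762 ]
```

View pics/p2.png

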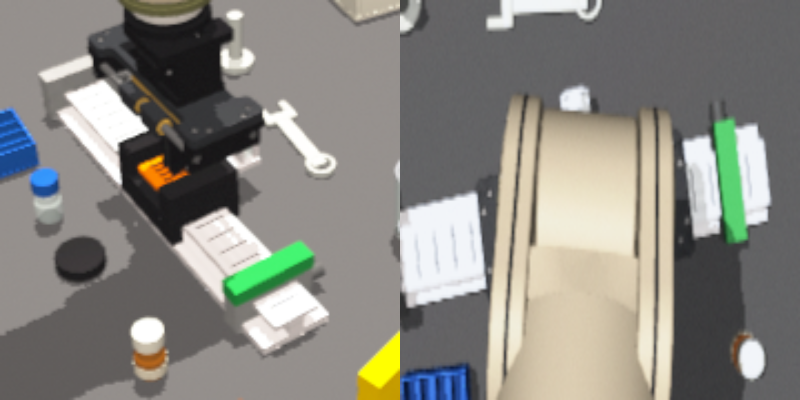

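The carriage is moving with the fingers at low force. Continuing.

play_rows(motion=[[0,-0.05,0,0,0,0,0],[0,-0.11,0,0,0,0,0],[0,-0.17,0,0,0,0,0],[0,-0.23,0,0,0,0,0],[0,-0.29,0,0,0,0,0]])

```text
time: 6.3
ee_pos: [0.5089, -0.0809, 0.0567]
eef_rot: [-0.066, 0.998, 0.0, 0.0]
ft_force: [-7.0, 0.6, 12.6]
width: 0.0001
```

play_rows(motion=[[0,-0.03,0,0,0,0,0],[0,-0.06,0,0,0,0,0],[0,-0.09,0,0,0,0,0],[0,-0.12,0,0,0,0,0],[0,-0.12,0,0,0,0,0]])

```text
time: 6.92
ee_pos: [0.5121, -0.1054, 0.0568]
eef_rot: [-0.066, 0.998, 0.0, 0.0]
ft_force: [-6.8, -1.6, 12.1]
width: 0.0001
```

play_rows(motion=[[0,-0.02,0,0,0,0,0],[0,-0.04,0,0,0,0,0],[0,-0.06,0,0,0,0,0],[0,-0.08,0,0,0,0,0],[0,-0.08,0,0,0,0,0]])

```text
time: 7.55
ee_pos: [0.5153, -0.1192, 0.057]
eef_rot: [-0.067, 0.998, 0.001, 0.001]
ft_force: [-4.2, 4.7, 11.4]
width: 0.0005
```

```bash
python3 - <<'E'
from h import *
s=r.read_state();c=eyes.camera("side");t=eyes.camera("top")
print(s["ee_pos"],s["ft_force"])
cv2.imwrite("pics/p3.png",np.hstack([cv2.resize(c["image"][180:320,200:340],(400,400)),cv2.resize(t["image"][180:280,300:400],(400,400))])[:,:,::-1])
E
```

```text
[ 0.51526206 -0.11920079  0.05703978] [-4.23105662  4.6524764  11.39370116]
```

View pics/p3.png

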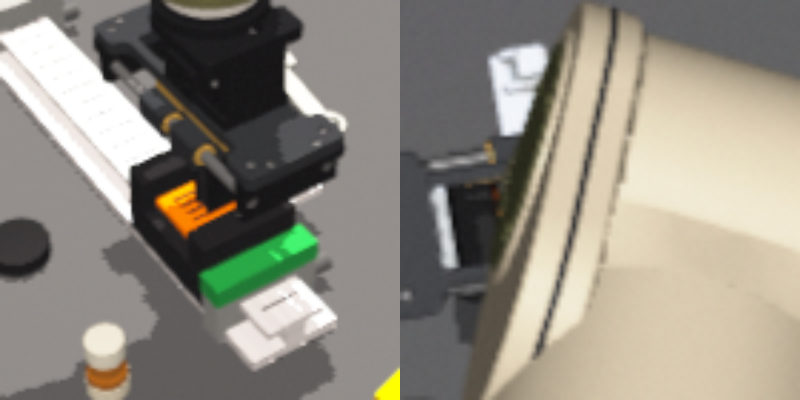

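The carriage looks to be at the green stop, and the y force has risen to 4.7 N. I'll push a little further to confirm.

play_rows(motion=[[0,-0.02,0,0,0,0,0],[0,-0.04,0,0,0,0,0],[0,-0.06,0,0,0,0,0],[0,-0.08,0,0,0,0,0],[0,-0.08,0,0,0,0,0]])

```text
time: 8.28
ee_pos: [0.5185, -0.1348, 0.0575]
eef_rot: [-0.067, 0.998, 0.001, 0.002]
ft_force: [-0.9, 6.0, 11.1]
width: 0.0003
```

play_rows(motion=[[0,-0.01,0,0,0,0,0],[0,-0.02,0,0,0,0,0],[0,-0.03,0,0,0,0,0],[0,-0.03,0,0,0,0,0]])

```text
time: 8.78
ee_pos: [0.5188, -0.1365, 0.0574]
eef_rot: [-0.068, 0.998, 0.004, 0.001]
ft_force: [-5.1, 20.0, 20.1]
width: 0.0004
```

The reaction is firm at 20 N, so the tip is against the shoulder and the carriage against the stop. I'll ease the side load while still pushing slightly, then lift straight up.

play_rows(motion=[[0,0.012,0,0,0,0,0],[0,0.014,-0.03,0,0,0,0],[0,0.014,-0.07,0,0,0,0],[0,0.014,-0.12,0,0,0,0],[0,0.014,-0.2,0,0,0,0]])

```text
time: 9.4
ee_pos: [0.5167, -0.1396, 0.0962]
eef_rot: [-0.066, 0.998, -0.0, 0.0]
ft_force: [0.6, -0.4, -0.2]
width: 0.0003
```

play_rows(motion=[[0,0,-0.25,0,0,0,0],[0,0,-0.5,0,0,0,0],[0.0,0.3,-0.7,0,0,0,0],[0.0,0.6,-0.8,0,0,0,0],[0,0.9,-0.8,0,0,0,0]])

```text
time: 10.02
ee_pos: [0.4942, 0.033, 0.2579]
eef_rot: [-0.065, 0.998, 0.001, 0.002]
ft_force: [0.7, 0.5, -0.2]
width: 0.0005
```

play_rows(motion=[[0,0.3,0,0,0,0,0],[0,0.6,0,0,0,0,0],[0,0.8,0,0,0,0,0],[0,0.8,0,0,0,0,0]])

```text
time: 10.52
ee_pos: [0.4717, 0.1936, 0.2555]
eef_rot: [-0.069, 0.998, 0.0, 0.0]
ft_force: [-0.2, 0.1, 0.1]
width: 0.0003
```

```bash
python3 - <<'E'
from h import *
np.set_printoptions(precision=4,suppress=True)
s=r.read_state();c=eyes.camera("side");t=eyes.camera("top")
print(s["time"],s["ee_pos"],s["ft_force"])
m=cv2.inRange(cv2.cvtColor(t["image"],cv2.COLOR_RGB2HSV),(8,150,120),(22,255,255));k=np.zeros_like(m);k[205:270,300:365]=1
rc=cv2.minAreaRect(np.argwhere(cv2.morphologyEx(m*k,cv2.MORPH_CLOSE,np.ones((7,7))))[:,::-1].astype(np.float32));print(rc,atz(t,rc[0],.063))
for d in eyes.regions_of(t,"stop_green")[:3]:print(d["xy"],d["p"],atz(t,d["xy"],.052))
cv2.imwrite("pics/p4.png",np.hstack([cv2.resize(c["image"][180:320,200:340],(400,400)),cv2.resize(t["image"][185:265,300:380],(400,400))])[:,:,::-1])
E
```

```text
10.525 [0.4717 0.1936 0.2555] [-0.2226  0.0665  0.089 ]
((336.770263671875, 232.62161254882812), (29.75621795654297, 25.646240234375), 80.53767395019531) [ 0.513  -0.1176  0.063 ]
[366.6, 224.0] 0.93 [ 0.5291 -0.1816  0.052 ]
[424.2, 201.8] 0.89 [ 0.5719 -0.303   0.052 ]
[428.5, 280.1] 0.71 [ 0.4099 -0.3035  0.052 ]
```

View pics/p4.png

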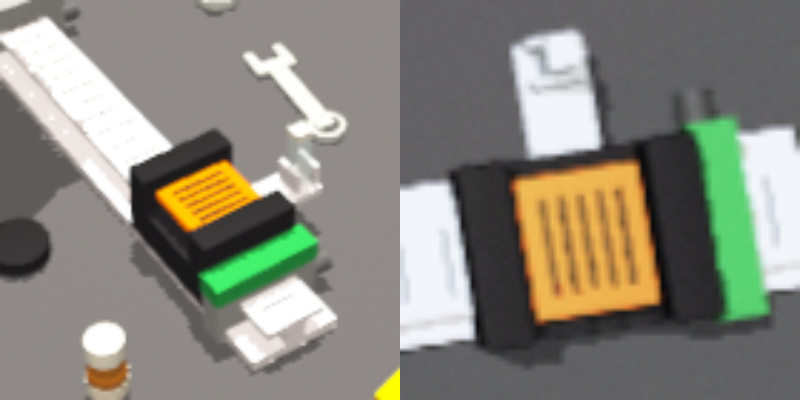

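The plate is back up and the carriage sits beside the green stop. The taller shoulder hides any small gap in both views, so I'll look straight down the joint with the wrist camera.

play_rows(motion=[[0,-0.2,0,0,0,0,0],[0,-0.45,0,0,0,0,0],[0,-0.7,0,0,0,0,0],[0,-0.92,0,0,0,0,0]])

```text
time: 11.18
ee_pos: [0.4967, 0.0045, 0.2552]
eef_rot: [-0.064, 0.998, 0.0, 0.001]
ft_force: [-0.1, -0.1, 0.9]
width: 0.0007
```

play_rows(motion=[[0,-0.25,0,0,0,0,0],[0,-0.5,0,0,0,0,0],[0,-0.75,0,0,0,0,0],[0,-0.92,0,0,0,0,0],[0,-0.92,0,0,0,0,0]])

```text
time: 11.8
ee_pos: [0.5198, -0.1788, 0.2551]
eef_rot: [-0.063, 0.998, -0.001, 0.0]
ft_force: [-0.6, 0.2, 1.0]
width: 0.0002
```

```bash
python3 - <<'E'
from h import *
np.set_printoptions(precision=4,suppress=True)
s=r.read_state();w=eyes.camera("wrist");print(s["time"],s["ee_pos"])
u=np.array([-.132,.991]);n=np.array([.991,.132])
H=cv2.cvtColor(w["image"],cv2.COLOR_RGB2HSV)
def box(lo,hi):
    m=cv2.inRange(H,lo,hi);m=cv2.morphologyEx(m,cv2.MORPH_CLOSE,np.ones((7,7)))
    k,l,st,ce=cv2.connectedComponentsWithStats(m);i=1+st[1:,4].argmax();return cv2.minAreaRect(np.argwhere(l==i)[:,::-1].astype(np.float32))
o=box((8,150,120),(22,255,255));g=box((45,120,60),(80,255,255));print(o,g)
P=atz(w,o[0],.063);G=[atz(w,p,.052) for p in cv2.boxPoints(g)]
print(P,"plate s",P[:2]@u,"green corners s",[p[:2]@u for p in G])
c=proj(w,[.519,-.168,.052]).astype(int);print(c)
x0=max(0,min(c[0]-100,360));y0=max(0,min(c[1]-75,270))
cv2.imwrite("pics/p5.png",cv2.resize(w["image"][y0:y0+150,x0:x0+200],(800,600),interpolation=cv2.INTER_CUBIC)[:,:,::-1])
E
```

```text
11.8 [ 0.5198 -0.1788  0.2551]
((334.8215026855469, 181.49575805664062), (47.70076370239258, 52.080474853515625), 1.3639274835586548) ((282.0, 179.5), (69.0, 16.0), 90.0)
[ 0.5117 -0.1181  0.063 ] plate s -0.184560101739064 green corners s [np.float64(-0.2530937086445505), np.float64(-0.23504383294377687), np.float64(-0.23502826655252676), np.float64(-0.25433098236591273)]
[290 180]
```

View pics/p5.png

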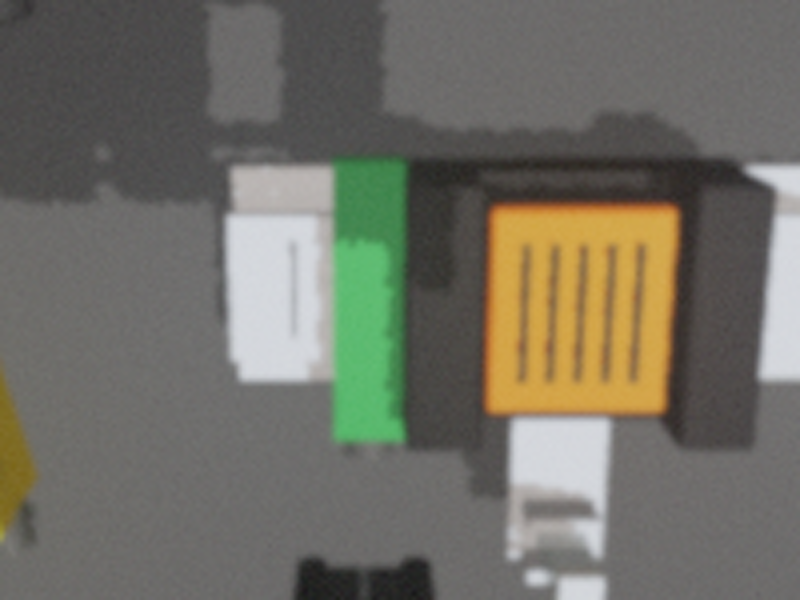

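The wrist view shows the black carriage flush against the green block at column 408, with no gap. The measured centre distance is about 60 mm, and the plate is up. Handing in.

```bash
python3 -c "
from bench import r,job
s=r.read_state();print(s['joint_vel'].round(3),s['ft_force'].round(1));print(job.close_job())"
```

```text
[-0.032 -0.01  -0.04   0.01  -0.005  0.001 -0.014] [-0.2  0.7 -1.5]
the job is handed in; nothing more can be done
None
```

The carriage is resting against the green-banded stop with the orange plate back up. I handed the job in at about 12 s of the 38 s allowed; it reports no verdict.

- **Pressing:** With the fingers shut and square to the rail, I pressed the plate down about 6 mm, at 10 to 12 N.
- **Pushing:** I pushed the carriage about 140 mm toward −y with the plate held down. At the end the tip slid onto the shoulder and met a firm 20 N, which confirmed the stop. I eased the side load, lifted straight up and moved clear.
- **Last checks:** The wrist view straight down the joint showed no gap, and the measured centre distance was about 60 mm (60 is touching). The fingers were 0.255 m above the bench with the force back near zero, and the pictures show nothing disturbed around the rail.
- **Disagreement:** A rough top-camera estimate had given about 65 mm between centres. That view is distorted by its angle and by the taller shoulder hiding the joint, so I relied on the wrist measurement.
- **Not confirmed:** I judged the plate to be up from the pictures and the lost contact force, as its travel cannot be read directly. The arm was still settling very slightly at hand-in (under 0.05 rad/s), clear of everything.

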